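Lay out the marking-out kit by length

TASK

Lay the chalk, the centre punch, the paint marker and the cold chisel out on the grey bench mat in order of length, one on each white mark, with the shortest beside the raised end stop and the longest at the other end of the row. Each lies flat along the long line of its mark, centred on it.

Things in the scene. Friction and masses are not known exactly. Their poses are not given: they have to be found in the camera images.
- chalk: Stick of white marking chalk, 61 mm long, 10 mm wide and high; the shortest tool. Lies flat on the bench; origin at the centre of its underside, y along its length, z up; may turn either way round.
- centre_punch: Black steel centre punch with one pointed end, 102 mm long, 12 mm wide and high. Lies flat on the bench; origin at the centre of its underside, y along its length, z up; may turn either way round.
- paint_marker: White paint marker with a yellow cap, 135 mm long, 17 mm wide and high. Lies flat on the bench; origin at the centre of its underside, y along its length, z up; may turn either way round.
- cold_chisel: Dark steel cold chisel, 165 mm long, 19 mm wide, 15 mm high; the longest tool. Lies flat on the bench; origin at the centre of its underside, y along its length, z up; may turn either way round.
- mark_a: One of four identical white crosses painted flat on the mat: a 120 x 5 mm line along its own x, with a 26 mm cross tick at its middle along y. Origin at its middle, on the mat's top. Paint only (0.6 mm), nothing to collide with. The four lie parallel in a row along the mat's length, 60 mm from one to the next; which letter stands where in the row is shuffled.
- mark_b: Another of four identical white crosses painted flat on the mat: a 120 x 5 mm line along its own x, with a 26 mm cross tick at its middle along y. Origin at its middle, on the mat's top. Paint only (0.6 mm), nothing to collide with. The four lie parallel in a row along the mat's length, 60 mm from one to the next; which letter stands where in the row is shuffled.
- mark_c: Another of four identical white crosses painted flat on the mat: a 120 x 5 mm line along its own x, with a 26 mm cross tick at its middle along y. Origin at its middle, on the mat's top. Paint only (0.6 mm), nothing to collide with. The four lie parallel in a row along the mat's length, 60 mm from one to the next; which letter stands where in the row is shuffled.
- mark_d: Another of four identical white crosses painted flat on the mat: a 120 x 5 mm line along its own x, with a 26 mm cross tick at its middle along y. Origin at its middle, on the mat's top. Paint only (0.6 mm), nothing to collide with. The four lie parallel in a row along the mat's length, 60 mm from one to the next; which letter stands where in the row is shuffled.
- end_stop: Raised aluminium bar with two screws, 170 x 16 x 30 mm (its own x, y, z), fixed on the mat across one of its two short ends, its x parallel to the marks; the nearest mark lies 50 mm from it, the farthest 230 mm. It may be at either end; the other end has only a thin flat black strip 2 mm high. Origin at the centre of its underside, on the mat's top.
- mat: Grey rectangular bench mat, fixed to the bench, 190 mm (its x) x 310 mm (its y) x 4 mm thick; the marks and the end stop lie on it, the row of marks runs along its y through its middle. Origin at the centre of its underside, at the height of the bench top; its top is 4 mm higher.
Mind the look-alikes: they are no part of the job. What is shaped like the chalk but green is not meant.

How it is judged:
By the outcome, as a careful person would: the job done as asked, in the order asked, and still so for the second after the job is handed in, with the robot touching nothing.
It also fails if it takes over 109 s, if anything falls off the work surface, if the arm or the gripper's body presses on something with over 40 N, if the wrist force passes 120 N, or if a joint passes its speed limit or range.

ROBOT

A 6-joint arm with a two-finger parallel gripper is mounted at the origin on a cart in front of the work surface, level with it; the furniture and walls round the work are solid. World frame = base frame: x ahead of the robot, y to its left, z up, the work surface at z = 0. Lengths are in m, angles in rad, forces in N, time in s.
With the tool pointing down it reaches from about 0.25 to 0.775 m from the base axis. Payload 4 kg.
Tool frame: the origin (TCP) lies midway between the tips of the shut fingers; the grasp point (between the pads) lies 19 mm behind it (arm.grip_depth is the distance from the TCP to the grasp point, in m); z points along the fingers, y is the direction in which the jaws open and shut (so a half turn about z gives the same grasp; the last joint's range is limited). The gripper opens to 94 mm and grips with 3 to 60 N. Pads are 16 mm wide; open, the fingers measure 119 mm over their backs; the gripper's body (75 mm by 177 mm) begins 78 mm behind the grasp point.
Start: joints at [-1.29, 0.087, 1.371, -0, 1.684, -0.103], TCP at [0.206, -0.51, 0.181] pointing down, gripper open.
Joint ranges: [-3.1, 3.1], [-0.76, 2.03], [0.27, 2.55], [-1.08, 4.22], [0.17, 2.65], [-2.57, 2.57]. Speed limits (rad/s): [2.79, 2.79, 3.14, 3.14, 3.14, 3.14].

INTERFACE

Orientations are given as a unit quaternion [x, y, z, w].
In Python, from plant import arm, cams gives the robot as it stands.
- The arm moves only by the shell command python3 -m inch 'ROWS' [OPENING] [FORCE]. ROWS is JSON, a list of rows, each a list of 2 entries, a list of its own where there are three numbers: the shift along the tool's x, y, z in mm, then the turn about the tool's z in degrees. A call has 1 to 20 rows; each row is the pose to reach, as a shift and turn from the pose commanded when the call began, along the tool's axes at that moment; what a row does not reach only later rows make up. A row lasts 1/12 s, in which the tool goes at most 41.7 mm and 7.16 degrees, less where a joint would pass 70% of its speed; a pose out of reach is approached as far as the arm can. A call with a gripper value outside its range is refused whole. OPENING is the finger opening in mm, from 0 to 94, set as the call begins (- or left out, the last holds). The fingers move at their own pace and stop on an object; FORCE is the grip in N (left out, the last holds). Time passes only in rows, so rows that repeat a pose let the fingers close. It gives the time, the measured TCP pose, the force and the opening at its end, in the units of the state.
- arm.state(): the state, without advancing time (a new reading comes with each control period).
- cams.capture(name): name is "scene" or "side" or "wrist"; returns a dict with "color" (480x640x3 uint8, red, green, blue), "intrinsics" (3x3 intrinsics, pixels), "view" (4x4, takes a point from world to camera coordinates). Camera axes: x right, y up, looking along -z (the intrinsics and any distortion apply to the point x, -y, -z); pixel columns grow to the right and rows downward; lengths in m; the calibration is good to about 2 mm. The wrist camera is an equidistant fisheye: a pixel r from the principal point sees the ray r / f radians off the axis. A picture is of the moment at which its call begins. There is no depth.
- arm.sign_off(): hands the job in, once; it reports no verdict.
The state is a dict: "time_s": time; "q": joint angles; "joint_velocities": joint speeds; "tau": joint torques, N m; "ee_pos": TCP position; "ee_rot": TCP orientation; "contact_force": force on the tool from outside, world axes, zero at the start; "moment": the same for the moment, N m; "grip_width": opening from 0.0 (shut) to 1.0 (fully open).
Only numpy, scipy, OpenCV 4.12 (cv2) and the standard library are available. Lean on these libraries where they do the work, as an engineer would, in place of code of your own. Each camera call takes 0.05 s, during which the arm holds its last target. There are 200 camera calls.

## Working session

There is one attempt and no reset: what is moved stays moved. The work goes in short steps, Python scripts to look and compute and a shell command to move; the robot and the scene stay as the last step left them, time stands still between calls to the robot, and variables do not carry over. Pictures are saved under pics/ and viewed, about 12 in all and at most 16, crops included, and the job is handed in when it is done.

```bash
mkdir -p pics; ls; python3 - <<'E'
from plant import arm,cams
import cv2
for n in("scene","side","wrist"):
    c=cams.capture(n); cv2.imwrite(f"pics/{n}0.png",c["color"][:,:,::-1]); print(n,c["intrinsics"],c["view"],[k for k in c])
s=arm.state();print(s["time_s"],s["ee_pos"],s["ee_rot"],s["grip_width"],s["contact_force"])
E
```

```text
pics
scene [[450.93231566   0.         318.93620118]
 [  0.         450.93231566 240.23973515]
 [  0.           0.           1.        ]] [[-0.88164701 -0.47171012  0.01371513  0.48543106]
 [ 0.21800232 -0.3813357   0.89836411 -0.16066098]
 [-0.41853737  0.79502997  0.43903738 -0.78685722]
 [ 0.          0.          0.          1.        ]] ['color', 'intrinsics', 'view']
side [[497.30909846   0.         320.51954368]
 [  0.         497.30909846 245.75325268]
 [  0.           0.           1.        ]] [[ 0.99833779 -0.0575434   0.003227   -0.51597792]
 [ 0.01686659  0.34524618  0.93836059 -0.06404117]
 [-0.05511057 -0.93674641  0.34564287 -0.95117413]
 [ 0.          0.          0.          1.        ]] ['color', 'intrinsics', 'view']
wrist [[371.64829954   0.         321.43854768]
 [  0.         371.64829954 239.82272724]
 [  0.           0.           1.        ]] [[ 0.37526684 -0.92691427 -0.00217842 -0.54874088]
 [ 0.88894125  0.36055706 -0.28245719  0.03065393]
 [ 0.26259905  0.10406033  0.95927743 -0.39320004]
 [ 0.          0.          0.          1.        ]] ['color', 'intrinsics', 'view']
0.15 [ 0.20582809 -0.5095582   0.17988952] [ 9.81642918e-01  1.90726265e-01 -6.26402468e-05 -8.18074787e-04] 1.0013327771911764 [ 0.26261212 -0.02100501 -0.27562953]
```

View pics/scene0.png

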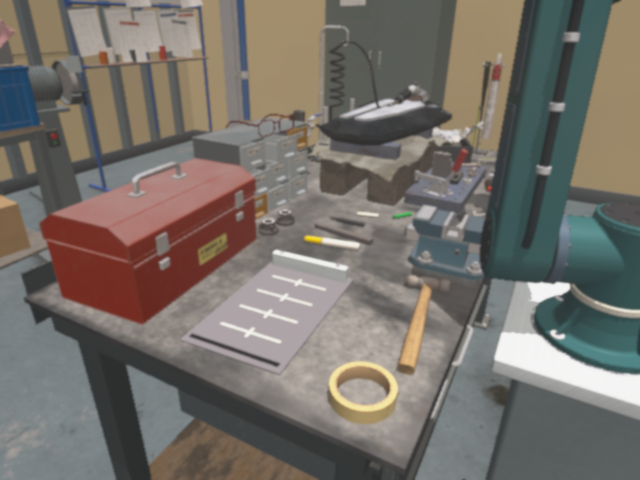

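View pics/side0.png

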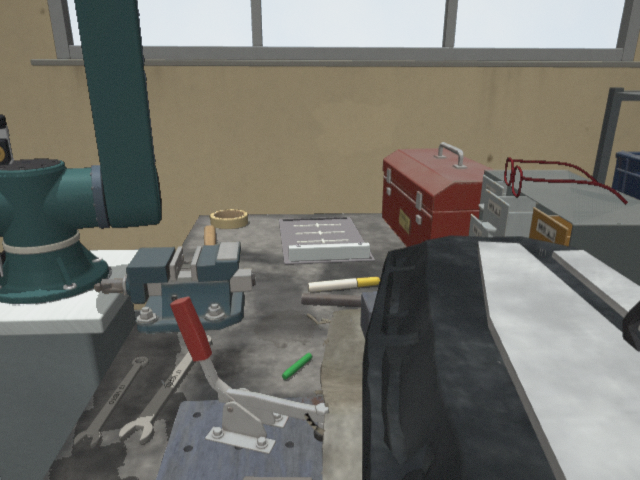

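View pics/wrist0.png

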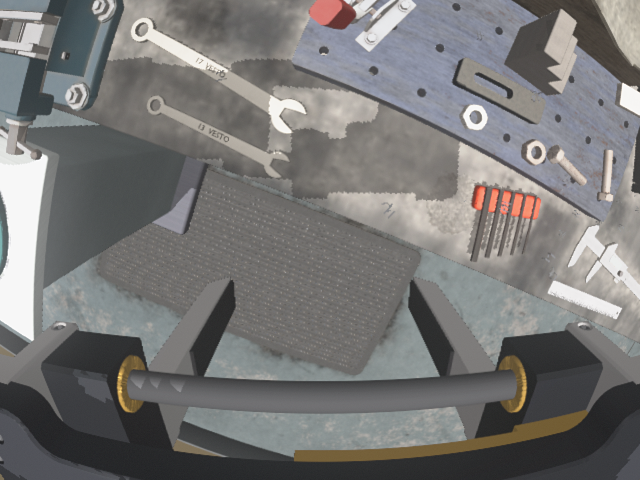

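The scene view shows the mat at about (270,315) with its end stop at (310,263). Beyond it are the marker (332,242), the dark chisel (343,232), the dark punch (347,221), the white chalk (368,213) and the green look-alike (402,215). Next I'll work out rough positions.

```bash
cat > h.py <<'E'
import numpy as np, cv2
from plant import arm,cams
from scipy.spatial.transform import Rotation as R
def ray(c,name,p,z):
    K,V=c["intrinsics"],c["view"]; p=np.atleast_2d(np.array(p,float))
    a=(p-K[:2,2])/K[0,0]
    if name=="wrist":
        r=np.linalg.norm(a,axis=1,keepdims=True)+1e-12
        d=np.hstack([a/r*np.sin(r),np.cos(r)])
    else: d=np.hstack([a,np.ones((len(a),1))])
    d=d*[1,-1,-1]@V[:3,:3]; o=-V[:3,:3].T@V[:3,3]
    return o+d*((z-o[2])/d[:,2:])
def pix(c,name,P):
    P=np.atleast_2d(P); q=(P@c["view"][:3,:3].T+c["view"][:3,3])*[1,-1,-1]; K=c["intrinsics"]
    if name=="wrist":
        rr=np.linalg.norm(q[:,:2],axis=1,keepdims=True); a=q[:,:2]/rr*np.arctan2(rr,q[:,2:])
    else: a=q[:,:2]/q[:,2:]
    return a*K[0,0]+K[:2,2]
def delta(target):
    s=arm.state(); return R.from_quat(s["ee_rot"]).inv().apply(np.array(target)-s["ee_pos"])*1e3
E
python3 - <<'E'
from h import *
np.set_printoptions(precision=3,suppress=True)
c=cams.capture("scene")
for n,p in dict(mat=[(188,337),(278,364),(352,274),(270,262)],stop=[(272,262),(346,276)],marks=[(297,283),(283,297),(268,314),(250,332)],marker=[(305,239),(361,246)],chisel=[(314,225),(372,242)],punch=[(331,218),(364,224)],chalk=[(358,213),(378,215)],green=[(393,217),(411,214)],vise=[(410,240),(416,262)]).items(): print(n,ray(c,"scene",p,.005)[:,:2].tolist())
s=arm.state(); print(R.from_quat(s["ee_rot"]).as_matrix()); V=c["view"]
w=cams.capture("wrist")["view"];o=-w[:3,:3].T@w[:3,3];print("wristcam",delta(o))
img=c["color"][195:275,260:420,::-1];cv2.imwrite("pics/crop1.png",cv2.resize(img,None,fx=5,fy=5,interpolation=2))
E
```

```text
mat [[0.6057704809802461, 0.3599452884013318], [0.43909776694813485, 0.34251182208155334], [0.4531027187144585, 0.035276839157051154], [0.6313913341504964, 0.07646546105265528]]
stop [[0.6275895098726598, 0.07430775254770872], [0.46059232150908924, 0.04895471573090637]]
marks [[0.5351643231810554, 0.12292797813200051], [0.532421137470536, 0.18013198989438428], [0.5263043381911716, 0.24042207362405643], [0.5236942014394477, 0.298776548165487]]
marker [[0.6220854202678457, -0.06178600148280822], [0.48864058563662993, -0.0945321044429831]]
chisel [[0.6430693752014396, -0.14555153094665862], [0.4741007391891532, -0.12739724036013322]]
punch [[0.6255555499945975, -0.20872016194263554], [0.5327327952903241, -0.21638746071241766]]
chalk [[0.5765932742928813, -0.27736336634829084], [0.5232171300676681, -0.2917833207004823]]
green [[0.4826031595485091, -0.2991213230143115], [0.44651354909393004, -0.34429016565281834]]
vise [[0.39766166144246484, -0.18372603025179213], [0.3513228307164653, -0.0824861757576496]]
[[ 0.927  0.374 -0.   ]
 [ 0.374 -0.927  0.001]
 [ 0.    -0.001 -1.   ]]
wristcam [  82.136   -0.39  -204.739]
```

View pics/crop1.png

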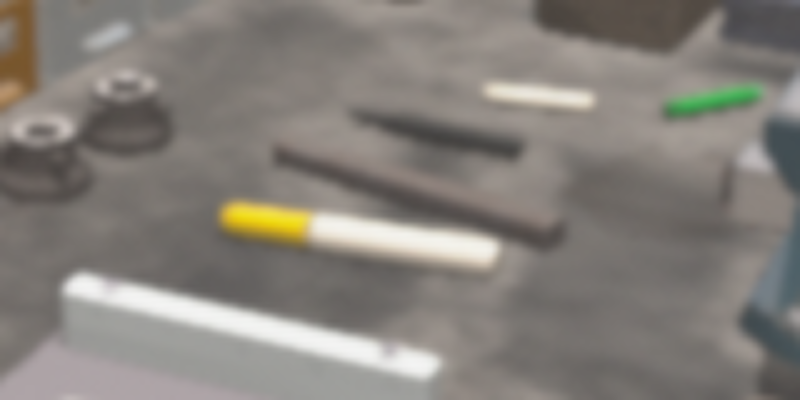

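The enlarged crop shows the white stick at crop (538,95), scene (368,214), and the green one at crop (712,100), scene (402,215). The white one is the chalk; the green one stays. I'll raise the arm and go over the tools for a wrist view.

```bash
python3 -m inch '[[[0,0,-70],0],[[0,0,-140],0],[[0,0,-140],0],[[0,0,-140],0],[[0,0,-140],0],[[240,-183,-140],6],[[240,-183,-140],12],[[240,-183,-140],12],[[240,-183,-140],12],[[240,-183,-140],12],[[240,-183,-140],12],[[240,-183,-140],12],[[240,-183,-140],12],[[403,-214,-140],12],[[403,-214,-140],12],[[403,-214,-140],12],[[403,-214,-140],12],[[403,-214,-140],12],[[403,-214,-140],12],[[403,-214,-140],12]]'; python3 - <<'E'
from h import *
c=cams.capture("wrist");cv2.imwrite("pics/w1.png",c["color"][:,:,::-1])
E
```

```text
time_s: 1.92
ee_pos: [0.4988, -0.1612, 0.3194]
ee_rot: [0.996, 0.087, -0.001, -0.0]
contact_force: [0.1, -0.5, -0.3]
grip_width: 1.001
```

View pics/w1.png

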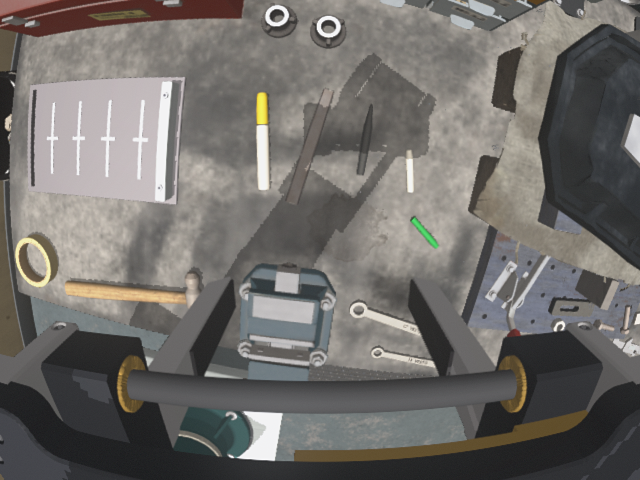

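The wrist view shows the whole layout. The marks run across about (52–142,138) and the end stop is at (163,140). The marker is at (263,140), the chisel (310,146), the punch (366,140), the white chalk (409,171) and the green one (425,232). I'll measure them with masks and cast rays.

```bash
cat >> h.py <<'E'
def blob(mask,c,name,z,near):
    n,l,st,ce=cv2.connectedComponentsWithStats(mask.astype(np.uint8))
    k=1+np.argmin([np.hypot(*(ce[i]-near))+(1e4 if st[i,4]<25 else 0) for i in range(1,n)])
    ys,xs=np.nonzero(l==k); P=ray(c,name,np.c_[xs,ys],z)[:,:2]
    (ctr,wh,a)=cv2.minAreaRect((P*1000).astype(np.float32)); b=cv2.boxPoints((ctr,wh,a))
    e=max(b[1]-b[0],b[2]-b[1],key=np.linalg.norm); ang=np.degrees(np.arctan2(e[1],e[0])); ang=(ang+90)%180-90
    return np.array(ctr),sorted(wh),ang,len(xs)
E
python3 - <<'E'
from h import *
np.set_printoptions(precision=1,suppress=True)
c=cams.capture("wrist"); im=c["color"]; hsv=cv2.cvtColor(im,cv2.COLOR_RGB2HSV).astype(int); H,S,Vv=[hsv[...,i] for i in range(3)]
box=lambda x0,y0,x1,y1:(lambda m:(m.__setitem__((slice(y0,y1),slice(x0,x1)),True),m)[1])(np.zeros(H.shape,bool))
white=Vv>185
for i,(x,y) in enumerate([(52,138),(80,138),(109,138),(140,138)]): print("mark",blob(white&box(40,80,156,190),c,"wrist",.0045,(x,y)))
print("stop",blob(white&box(150,75,180,205),c,"wrist",.034,(163,140)))
print("marker",blob((white|((S>150)&(H>20)&(H<35)&(Vv>150)))&box(245,80,285,200),c,"wrist",.009,(263,140)))
print("chalk",blob(white&box(395,140,420,200),c,"wrist",.005,(409,171)))
for n,p in dict(punch=[(366,140),(310,90)],chisel=[(310,146)]).items():
    for q in p: print(n,q,im[q[1],q[0]])
for y in (100,146,185): print("row",y,Vv[y,285:345].tolist())
for y in (125,150): print("row",y,Vv[y,350:385].tolist())
print(im[146,308:314].tolist(), im[146,296].tolist())
v=im[60:250,220:450,::-1];cv2.imwrite("pics/c2.png",cv2.resize(v,None,fx=3.4,fy=3.1))
E
```

```text
mark (array([536.2, 216.9]), [178.2685546875, 241.51959228515625], np.float32(-83.4733), 11477)
mark (array([536.2, 216.9]), [178.2685546875, 241.51959228515625], np.float32(-83.4733), 11477)
mark (array([536.2, 216.9]), [178.2685546875, 241.51959228515625], np.float32(-83.4733), 11477)
mark (array([536.2, 216.9]), [178.2685546875, 241.51959228515625], np.float32(-83.4733), 11477)
stop (array([540.4,  68.6]), [47.539024353027344, 178.74269104003906], np.float32(7.0462265), 2393)
marker (array([555.1, -67.3]), [15.989331245422363, 135.5301055908203], np.float32(9.958206), 1062)
chalk (array([ 549.7, -278.5]), [9.733810424804688, 60.67380142211914], np.float32(14.259575), 255)
punch (366, 140) [73 71 69]
punch (310, 90) [142 138 131]
chisel (310, 146) [109 101  95]
row 100 [140, 143, 146, 147, 148, 144, 140, 136, 134, 130, 134, 137, 140, 146, 153, 161, 162, 163, 162, 159, 155, 149, 146, 141, 139, 139, 138, 139, 144, 153, 160, 163, 161, 145, 119, 158, 167, 165, 164, 162, 164, 165, 165, 165, 141, 103, 105, 146, 163, 163, 164, 162, 146, 118, 118, 118, 119, 120, 120, 122]
row 146 [110, 111
[... 298 characters left out ...]
100, 109, 109, 109, 112, 110, 108, 109, 109, 110, 105, 92, 91, 111, 124, 125, 124, 123, 121, 123, 122, 124, 124, 126, 125, 121, 115, 111, 110, 111, 111, 107, 107, 105, 105, 105, 103, 105, 105, 104, 105, 104, 107, 109, 140, 146, 150, 154, 155, 154, 155, 154, 151, 151]
row 125 [103, 102, 103, 106, 106, 108, 107, 103, 101, 100, 101, 104, 100, 73, 57, 63, 68, 73, 74, 70, 63, 73, 91, 98, 96, 94, 91, 89, 88, 86, 89, 89, 93, 93, 95]
row 150 [80, 86, 101, 83, 79, 81, 79, 82, 80, 65, 56, 65, 72, 75, 76, 72, 65, 65, 86, 95, 111, 99, 96, 96, 95, 97, 97, 96, 102, 106, 102, 98, 101, 107, 108]
[[110, 102, 97], [109, 101, 96], [109, 101, 95], [110, 102, 97], [112, 105, 98], [113, 104, 100]] [115, 112, 108]
```

View pics/c2.png

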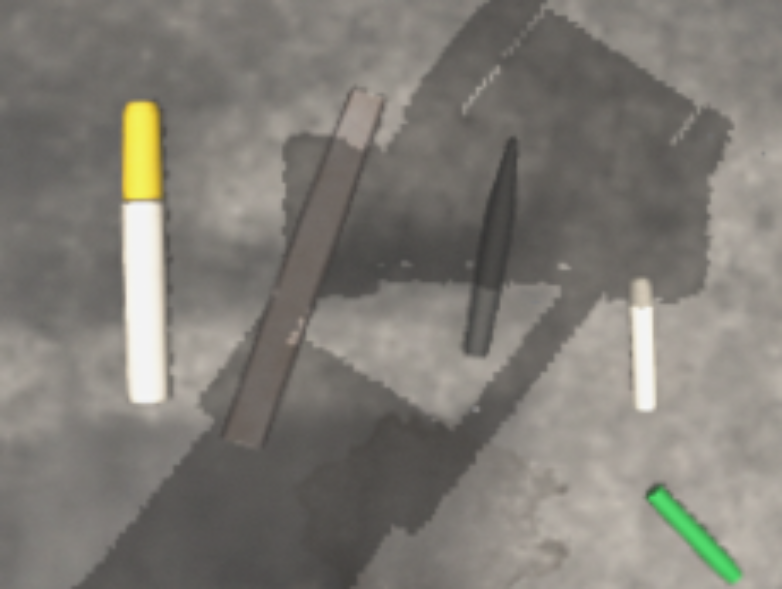

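The crop confirms the white chalk at (642,345), with the green stick at (693,533). I can read both ends of the punch and the chisel there. Next I'll fix the marks' threshold and cast those end points.

```bash
python3 - <<'E'
from h import *
np.set_printoptions(precision=1,suppress=True)
c=cams.capture("wrist"); im=c["color"]; g=cv2.cvtColor(im,cv2.COLOR_RGB2GRAY).astype(int)
print(g[120,40:190].tolist())
d=g-cv2.medianBlur(g.astype(np.uint8),21).astype(int)
m=np.zeros(g.shape,bool); m[90:190,40:153]=1
for x in(52,80,109,140): print("mark",blob((d>25)&m,c,"wrist",.0045,(x,138)))
def ends(n,a,b,z):
    P=ray(c,"wrist",[a,b],z)[:,:2]*1e3; e=P[0]-P[1]; print(n,P.mean(0),np.linalg.norm(e),np.degrees(np.arctan2(e[1],e[0])))
ends("punch",(370.6,105.2),(359.7,174.5),.006); ends("chisel",(327.6,89),(291.8,203.2),.012)
# dark-line masks
e=np.zeros(g.shape,bool);e[95:185,350:385]=1
print("punch",blob((g<78)&e,c,"wrist",.006,(365,140)))
E
```

```text
[178, 179, 180, 180, 179, 179, 180, 180, 181, 180, 178, 200, 245, 245, 186, 180, 180, 180, 180, 181, 180, 181, 182, 183, 181, 182, 182, 183, 182, 182, 183, 182, 183, 182, 184, 183, 181, 193, 243, 245, 209, 185, 183, 185, 185, 186, 185, 185, 185, 186, 185, 186, 185, 186, 185, 187, 186, 186, 186, 187, 186, 186, 186, 185, 187, 185, 189, 229, 245, 246, 164, 182, 188, 188, 188, 188, 187, 189, 189, 188, 189, 189, 188, 188, 189, 189, 189, 189, 190, 191, 189, 190, 190, 190, 192, 189, 190, 190, 190, 211, 243, 245, 236, 186, 189, 191, 191, 191, 191, 191, 191, 192, 192, 191, 192, 192, 191, 195, 228, 244, 243, 243, 243, 243, 243, 243, 244, 247, 168, 107, 104, 105, 105, 104, 105, 110, 125, 126, 146, 189, 151, 93, 106, 114, 112, 109, 108, 107, 108, 106]
mark (array([525.1, 301.6]), [24.246803283691406, 119.23968505859375], np.float32(5.3916016), 195)
mark (array([527.7, 241.9]), [26.301921844482422, 118.07867431640625], np.float32(-7.457428), 226)
mark (array([532. , 181.7]), [25.396869659423828, 117.09191131591797], np.float32(12.809647), 262)
mark (array([535.3, 121.5]), [24.782028198242188, 119.2863540649414], np.float32(12.630257), 302)
punch [ 581.2 -208.8] 98.95722017723236 1.7435343506217402
chisel [ 558.4 -134.2] 166.847009149655 -7.537185034892816
punch (array([ 589.1, -201.6]), [26.481775283813477, 83.48047637939453], np.float32(-1.7263489), 449)
```

Distances and lengths agree with the catalogue. Far to near from the stop, the marks get the chisel (525,302), marker (528,242), punch (532,182) and chalk (535,121); the mat's angle is about 3.2°. Chisel first.

```bash
python3 -m inch '[[[63,-16,40],6],[[63,-16,80],12],[[63,-16,120],17.5],[[63,-16,160],17.5],[[63,-16,200],17.5],[[63,-16,220],17.5],[[63,-16,220],17.5]]' 50 30; cat > look.py <<'E'
import sys; from h import *
c=cams.capture("wrist");cv2.imwrite(f"pics/{sys.argv[1]}.png",c["color"][:,:,::-1])
s=arm.state();P=s["ee_pos"].copy() if hasattr(s["ee_pos"],"copy") else np.array(s["ee_pos"])
print(s["ee_pos"],R.from_quat(s["ee_rot"]).as_matrix()[:2,0],pix(c,"wrist",[P[0],P[1],.01]))
E
python3 look.py w2
```

```text
time_s: 2.65
ee_pos: [0.5515, -0.1329, 0.091]
ee_rot: [0.998, -0.066, -0.009, -0.002]
contact_force: [-1.2, 0.5, -1.0]
grip_width: 0.553
[ 0.55436697 -0.13382803  0.0960424 ] [ 0.99111845 -0.13255849] [[322.49738973 231.74492836]]
```

View pics/w2.png

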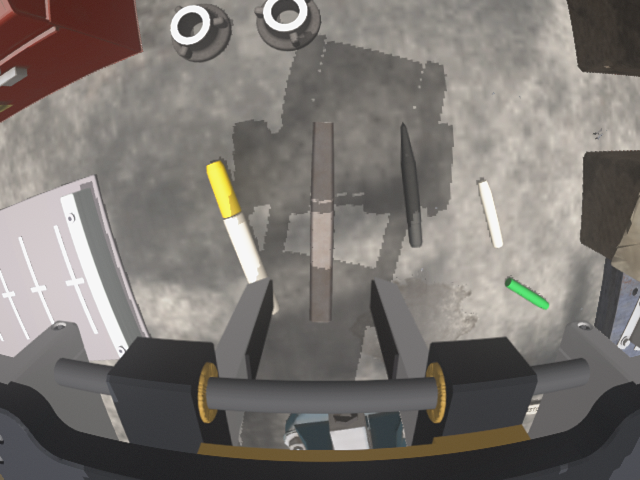

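The chisel lies centred between the fingers, its ends at (322,122) and (320,321). The punch runs (404,124)–(417,246), and the chalk is at (490,213).

```bash
python3 - <<'E'
from h import *
np.set_printoptions(precision=1,suppress=True)
c=cams.capture("wrist")
def ends(n,a,b,z):
    P=ray(c,"wrist",[a,b],z)[:,:2]*1e3; e=P[0]-P[1]; print(n,P.mean(0),np.linalg.norm(e),np.degrees(np.arctan2(e[1],e[0])))
    return P.mean(0)
p=ends("chisel",(322,122),(320.5,321),.013); ends("punch",(404,124),(417,246),.006); ends("chalk",(481.5,180),(499,246),.006)
s=arm.state();print(s["ee_pos"],R.from_quat(s["ee_rot"]).as_euler("xyz",degrees=True),delta([*p/1e3,.003]))
E
```

```text
chisel [ 560.  -134.2] 168.3991755963412 -7.993874885680938
punch [ 583.7 -211.4] 102.51474045228169 1.398703265012353
chalk [ 552.5 -282.3] 63.66585354575204 15.195737567214632
[ 0.6 -0.1  0.1] [-180.     0.1   -7.6] [ 2.7 -0.9 97.5]
```

```bash
python3 -m inch '[[[2,-1,40],0],[[2,-1,75],0],[[2,-1,97],0],[[2,-1,97],0],[[2,-1,97],0],[[2,-1,97],0]]' && python3 -m inch '[[[0,0,0],0],[[0,0,0],0],[[0,0,0],0],[[0,0,0],0],[[0,0,0],0],[[0,0,0],0],[[0,0,-30],0],[[0,0,-60],0],[[0,0,-95],0],[[0,0,-130],0],[[0,0,-130],0],[[0,0,-130],0]]' 8 30; python3 -c "
from h import *
print(delta([.5251,.3016,.15]),R.from_quat(arm.state()['ee_rot']).as_euler('xyz',degrees=True))"
```

```text
time_s: 3.25
ee_pos: [0.5642, -0.1348, 0.0085]
ee_rot: [0.998, -0.066, 0.004, 0.001]
contact_force: [0.6, 0.2, -0.3]
grip_width: 0.535
time_s: 4.25
ee_pos: [0.5626, -0.1338, 0.137]
ee_rot: [0.998, -0.065, 0.003, 0.001]
contact_force: [0.3, 0.3, -1.0]
grip_width: 0.085
[ -94.04267779 -426.78243755  -14.16533305] [179.92148259  -0.36180853  -7.50869536]
```

The opening reads 8 mm on a 19 mm tool, so I may have missed it. Looking.

```bash
python3 look.py w3
```

```text
[ 0.56112524 -0.13334843  0.13430314] [ 0.9914176  -0.13072647] [[321.00953563 225.84447697]]
```

View pics/w3.png

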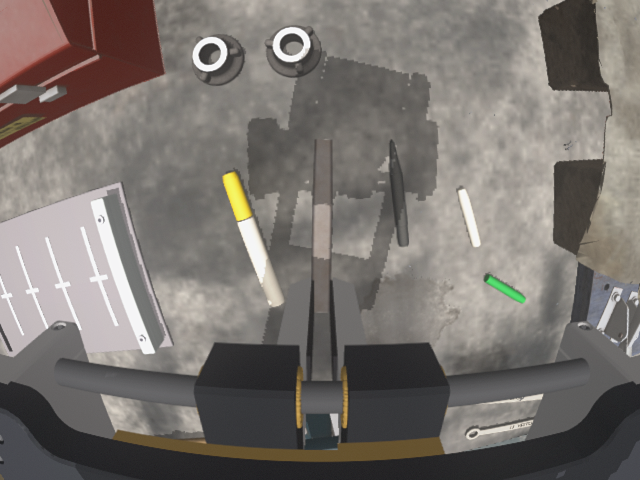

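The chisel still lies on the bench, ends (322,140) and (322,313). I lifted before the slow fingers had shut. Repeating with a smaller opening and a longer close.

```bash
python3 -m inch '[[[0,0,40],0],[[0,0,80],0],[[0,0,110],0],[[0,0,130],0],[[0,0,130],0],[[0,0,130],0],[[0,0,130],0]]' 34 && python3 -m inch '[[[0,0,0],0],[[0,0,0],0],[[0,0,0],0],[[0,0,0],0],[[0,0,0],0],[[0,0,0],0],[[0,0,0],0],[[0,0,0],0]]' 8 30
```

```text
time_s: 4.88
ee_pos: [0.5612, -0.1334, 0.0041]
ee_rot: [0.998, -0.065, 0.0, 0.0]
contact_force: [0.2, 0.4, 0.0]
grip_width: 0.365
time_s: 5.55
ee_pos: [0.5609, -0.1333, 0.0038]
ee_rot: [0.998, -0.065, 0.0, 0.0]
contact_force: [0.6, -0.9, 0.1]
grip_width: 0.083
```

```bash
python3 look.py w4
```

```text
[ 0.5608248  -0.13323716  0.0037273 ] [ 0.99141797 -0.13073023] [[321.47650785 278.84228559]]
```

View pics/w4.png

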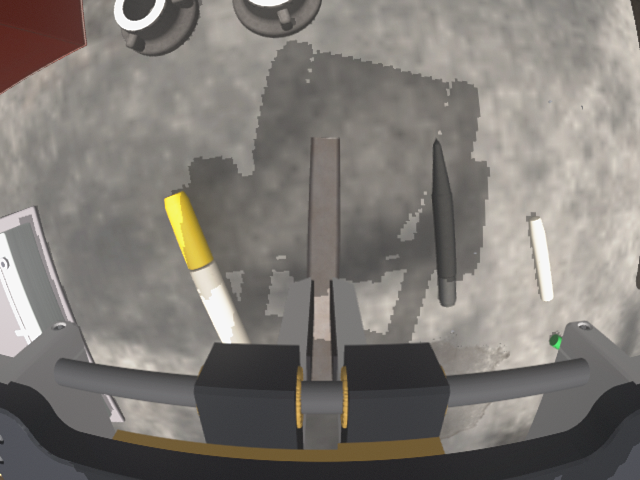

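The fingers straddle the chisel but the reading equals the commanded 8 mm. I'll command 0 to see whether they stop on something.

```bash
python3 -m inch '[[[0,0,0],0],[[0,0,0],0],[[0,0,0],0],[[0,0,0],0],[[0,0,-10],0],[[0,0,-20],0],[[0,0,-20],0],[[0,0,-20],0]]' 0 40; python3 look.py w5
```

```text
time_s: 6.27
ee_pos: [0.5622, -0.1337, 0.0257]
ee_rot: [0.998, -0.065, 0.002, 0.001]
contact_force: [-1.2, -1.0, -0.4]
grip_width: 0.006
[ 0.56150223 -0.1334775   0.02480032] [ 0.9914179 -0.1307174] [[321.27957987 266.67186693]]
```

View pics/w5.png

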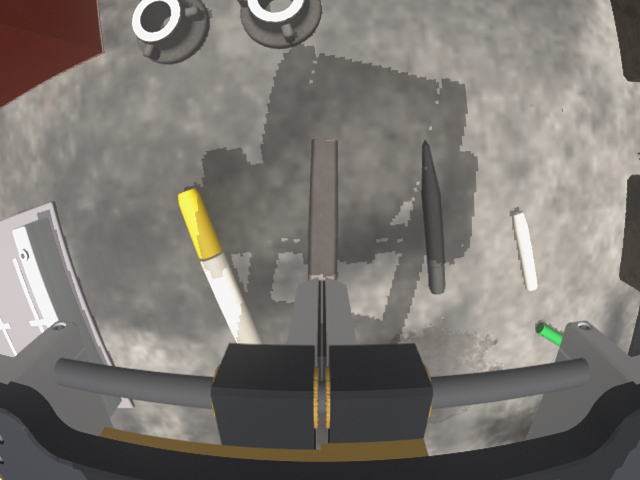

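The fingers shut fully without touching the chisel, so their height may not be what I assume. I'll check the TCP projection, the known lengths and grip_depth.

```bash
python3 - <<'E'
from h import *
np.set_printoptions(precision=1,suppress=True)
c=cams.capture("wrist");s=arm.state();Rm=R.from_quat(s["ee_rot"]).as_matrix();P=np.array(s["ee_pos"])
print([a for a in dir(arm) if a[0]!="_"],arm.grip_depth,P*1e3)
for dz in(0,-19,-30,-50,-80):
  print(dz,[pix(c,"wrist",P+Rm@[dx/1e3,0,dz/1e3])[0] for dx in(-8,0,8)])
V=c["view"];print("cam",(-V[:3,:3].T@V[:3,3])*1e3)
for n,a,b,z in(("punch",(426,141),(437,292),.006),("chalk",(515,208),(532,289),.006)):
  Q=ray(c,"wrist",[a,b],z)[:,:2]*1e3;print(n,Q.mean(0),np.linalg.norm(Q[0]-Q[1]))
print("chisel far end",ray(c,"wrist",[(324,139),(325,278)],.015)*1e3)
x=cams.capture("side");cv2.imwrite("pics/s5.png",cv2.resize(x["color"][200:400,240:440,::-1],None,fx=3,fy=3))
E
```

```text
['IKError', 'grip_depth', 'sign_off', 'state'] 0.0188 [ 561.  -133.3   24.2]
0 [array([321.3, 287.4]), array([321.3, 275.2]), array([321.4, 262.5])]
-19 [array([321.3, 301.1]), array([321.3, 288. ]), array([321.4, 274.5])]
-30 [array([321.3, 310.2]), array([321.3, 296.5]), array([321.4, 282.4])]
-50 [array([321.3, 329.1]), array([321.3, 314.4]), array([321.4, 299.2])]
-80 [array([321.3, 365.3]), array([321.3, 349.2]), array([321.4, 332.1])]
cam [ 642.5 -144.   229.8]
punch [ 581. -208.] 101.1195403693522
chalk [ 551.1 -276.7] 65.63802539747599
chisel far end [[ 639.4 -145.1   15. ]
 [ 555.2 -134.9   15. ]]
```

View pics/s5.png

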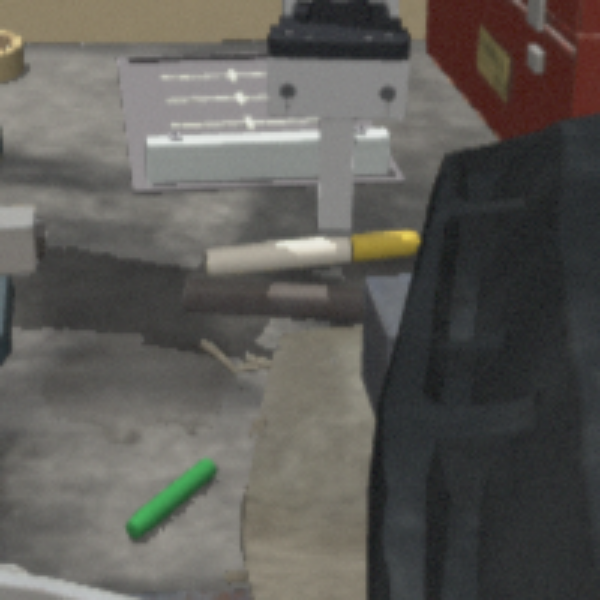

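```bash
python3 - <<'E'
from h import *
np.set_printoptions(precision=1,suppress=True)
c=cams.capture("side");P=np.array(arm.state()["ee_pos"])
for z in(0,.01,.02,.03,.05): print(z,(pix(c,"side",P+[0,0,z])-[240,200])*3)
print((pix(c,"side",[[.560,-.134,.0],[.56,-.134,.015],[.56,-.124,.015],[.477,-.123,.015],[.64,-.145,.015]])-[240,200])*3)
x=c["color"][230:320,290:410,::-1];cv2.imwrite("pics/s6.png",cv2.resize(x,None,fx=6,fy=6,interpolation=0))
E
```

```text
0 [[331.9 275.2]]
0.01 [[332.3 259.3]]
0.02 [[332.7 243.1]]
0.03 [[333.2 226.9]]
0.05 [[334. 194.]]
[[330.  312.9]
 [330.7 289.3]
 [328.7 281.7]
 [184.7 284.2]
 [473.4 294.7]]
```

View pics/s6.png

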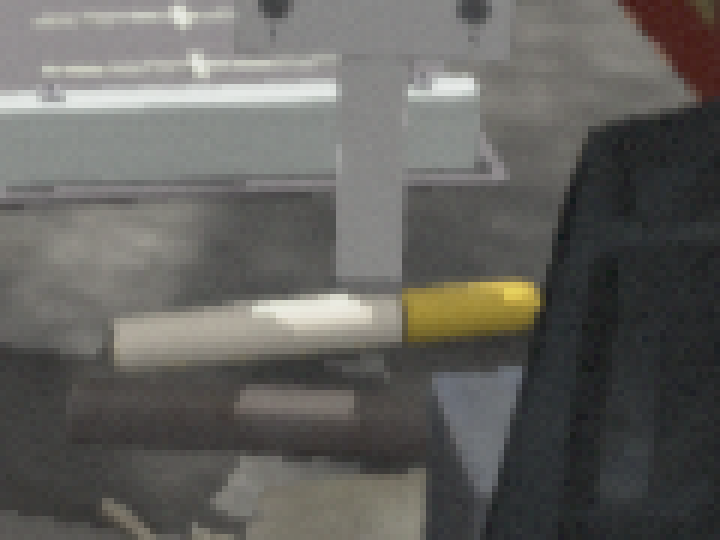

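Both the side view and the wrist view show the fingertips ending about 27 mm above the reported TCP. The side view has the finger ending at crop row 278, where the TCP projects about 45 rows lower. So the fingers closed above the chisel. I'll go down further in steps and watch the force.

```bash
python3 -m inch '[[[0,0,0],0],[[0,0,0],0],[[0,0,0],0],[[0,0,0],0],[[0,0,10],0],[[0,0,20],0],[[0,0,30],0],[[0,0,36],0],[[0,0,36],0],[[0,0,36],0]]' 36 && python3 -m inch '[[[0,0,3],0],[[0,0,6],0],[[0,0,9],0],[[0,0,9],0],[[0,0,9],0],[[0,0,9],0]]' && python3 -m inch '[[[0,0,0],0],[[0,0,0],0],[[0,0,0],0],[[0,0,0],0],[[0,0,0],0],[[0,0,0],0],[[0,0,0],0],[[0,0,0],0]]' 8 30
```

```text
time_s: 7.3
ee_pos: [0.5601, -0.133, -0.0134]
ee_rot: [0.998, -0.066, -0.001, -0.0]
contact_force: [0.2, 0.1, 0.9]
grip_width: 0.385
time_s: 7.8
ee_pos: [0.561, -0.1333, -0.0211]
ee_rot: [0.998, -0.066, 0.0, 0.0]
contact_force: [-0.5, -0.2, -0.1]
grip_width: 0.383
time_s: 8.47
ee_pos: [0.561, -0.1335, -0.021]
ee_rot: [0.998, -0.065, 0.0, 0.0]
contact_force: [0.3, -0.8, 1.7]
grip_width: 0.189
```

Gripped at 17.8 mm. I'll lift and carry it over the far mark, and check where the toolbox is.

```bash
python3 -m inch '[[[0,0,-30],0],[[0,0,-60],0],[[0,0,-90],0],[[0,0,-115],0],[[0,0,-115],0],[[-47,-213,-115],-5],[[-47,-213,-115],-5],[[-47,-213,-115],-5],[[-47,-213,-115],-5],[[-47,-213,-115],-5],[[-92,-427,-115],-10.7],[[-92,-427,-115],-10.7],[[-92,-427,-115],-10.7],[[-92,-427,-115],-10.7],[[-92,-427,-115],-10.7],[[-92,-427,-115],-10.7],[[-92,-427,-115],-10.7],[[-92,-427,-115],-10.7],[[-92,-427,-115],-10.7]]'; python3 look.py w6; python3 - <<'E'
from h import *
c=cams.capture("scene");print(ray(c,"scene",[(143,309),(258,238)],0))
E
```

```text
time_s: 10.05
ee_pos: [0.5245, 0.301, 0.0914]
ee_rot: [1.0, 0.028, -0.002, 0.001]
contact_force: [0.2, -1.4, -3.8]
grip_width: 0.188
[0.52492114 0.30063084 0.09198228] [0.99851049 0.05450007] [[321.9517633  236.18540106]]
[[ 7.39719598e-01  3.33871989e-01  0.00000000e+00]
 [ 7.30091268e-01 -1.83508428e-02  5.55111512e-17]]
```

View pics/w6.png

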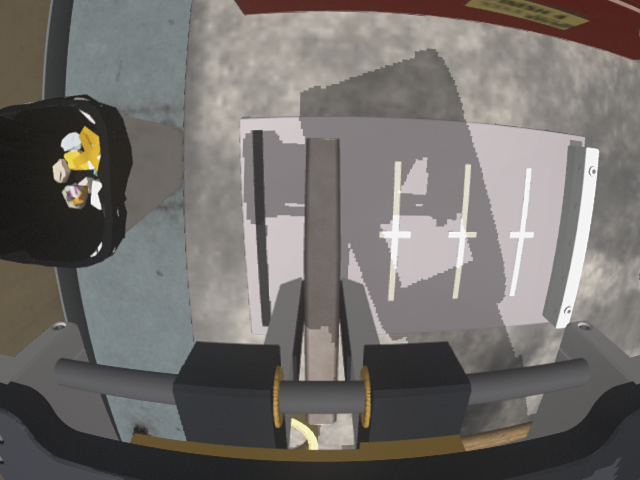

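The chisel is held straight along its mark, which it hides. The other three crosses show at (397,235), (463,235) and (522,235), with the stop at (578,235). Measuring them.

```bash
python3 - <<'E'
from h import *
np.set_printoptions(precision=1,suppress=True)
c=cams.capture("wrist");g=cv2.cvtColor(c["color"],cv2.COLOR_RGB2GRAY);d=g.astype(int)-cv2.medianBlur(g,25)
for x0,x1 in((375,418),(440,482),(505,540)):
    m=np.zeros(g.shape,bool);m[155:305,x0:x1]=1;m&=d>22
    ys,xs=np.nonzero(m);P=ray(c,"wrist",np.c_[xs,ys],.0045)[:,:2]*1e3
    k=np.abs(P[:,0]-np.median(P[:,0]))<100
    sel=np.abs(ys-235)>15
    vx,vy,x,y=cv2.fitLine(P[sel].astype(np.float32),cv2.DIST_HUBER,0,.01,.01).ravel()
    print(len(xs),P.min(0),P.max(0),"ang",np.degrees(np.arctan(vy/vx)),"mid",(ys.min(),ys.max()),[(P[:,0].min()+P[:,0].max())/2,y+vy/vx*((P[:,0].min()+P[:,0].max())/2-x)])
print("ends hand",ray(c,"wrist",[(398,162),(391,300),(468,165),(456,298),(529,168),(513,296)],.0045)[:,:2]*1e3)
print("ticks",ray(c,"wrist",[(397,235),(463,235),(522,235)],.0045)[:,:2]*1e3)
print("chisel ends @z",[ (z,(ray(c,"wrist",[(322,139),(322,423)],z)[:,:2]*1e3).tolist()) for z in(.12,.125)])
E
```

```text
1195 [467.8 216.5] [591.6 254.1] ang 3.2074218 mid (np.int64(160), np.int64(301)) [np.float64(529.687661585904), np.float64(240.4673873063552)]
990 [472.2 165.1] [592.6 194. ] ang 3.5844345 mid (np.int64(164), np.int64(298)) [np.float64(532.4055909932907), np.float64(180.44107626256496)]
768 [475.7 106.8] [595.4 133.1] ang 3.381651 mid (np.int64(169), np.int64(295)) [np.float64(535.5806928218083), np.float64(120.342574108276)]
ends hand [[588.6 243.1]
 [468.9 236. ]
 [591.9 182.8]
 [472.2 174.7]
 [596.3 122.3]
 [474.7 113.7]]
ticks [[528.4 237.9]
 [531.8 178.9]
 [535.3 118.6]]
chisel ends @z [(0.12, [[604.5203475940843, 304.8022559585346], [431.97601327958137, 295.2309713438567]]), (0.125, [[604.6048352835933, 304.81987595438255], [436.926175447242, 295.5184973639029]])]
```

```bash
python3 -m inch '[[[3,0.5,30],0],[[3,0.5,60],0],[[3,0.5,85],0],[[3,0.5,100],0],[[3,0.5,106],0],[[3,0.5,108.5],0],[[3,0.5,108.5],0],[[3,0.5,108.5],0],[[3,0.5,108.5],0]]' && python3 -m inch '[[[0,0,0],0],[[0,0,0],0],[[0,0,0],0],[[0,0,0],0],[[0,0,0],0]]' 34 && python3 -m inch '[[[0,0,-40],0],[[0,0,-80],0],[[0,0,-120],0],[[0,0,-140],0],[[0,0,-140],0],[[0,0,-140],0]]'; python3 -c "
from h import *
s=arm.state();print(delta([.5551,-.0673,.10]),R.from_quat(s['ee_rot']).as_euler('xyz',degrees=True))"
```

```text
time_s: 10.95
ee_pos: [0.53, 0.3022, -0.0126]
ee_rot: [1.0, 0.028, 0.002, -0.001]
contact_force: [0.7, -0.2, -4.2]
grip_width: 0.189
time_s: 11.37
ee_pos: [0.5288, 0.302, -0.0142]
ee_rot: [1.0, 0.028, 0.0, -0.0]
contact_force: [0.2, 0.4, 1.1]
grip_width: 0.362
time_s: 11.87
ee_pos: [0.5294, 0.3022, 0.1271]
ee_rot: [1.0, 0.028, 0.002, -0.001]
contact_force: [-1.2, 0.0, -0.0]
grip_width: 0.359
[  4.93769484 370.43209002  26.65388422] [-179.92376286   -0.21204783    3.19420774]
```

```bash
python3 -m inch '[[[1,90,0],-2],[[2,180,0],-4],[[5,370,0],-6.8],[[5,370,0],-6.8],[[5,370,0],-6.8],[[5,370,0],-6.8],[[5,370,0],-6.8],[[5,370,0],-6.8],[[5,370,0],-6.8],[[5,370,0],-6.8],[[5,370,0],-6.8],[[5,370,27],-6.8],[[5,370,27],-6.8],[[5,370,27],-6.8]]' 38; python3 - <<'E'
from h import *
np.set_printoptions(precision=1,suppress=True)
c=cams.capture("wrist"); im=c["color"];cv2.imwrite("pics/w7.png",im[:,:,::-1]); hsv=cv2.cvtColor(im,cv2.COLOR_RGB2HSV).astype(int); H,S,V=[hsv[...,i] for i in range(3)]
P=np.array(arm.state()["ee_pos"]);q=pix(c,"wrist",[P[0],P[1],.009])[0]
box=np.zeros(H.shape,bool);y,x=q.astype(int)[::-1];box[y-130:y+110,x-28:x+28]=1
for t in(165,185):
  r=blob(((V>t)&(S<60)|((S>150)&(H>20)&(H<35)))&box,c,"wrist",.009,q);print(q,r)
print(P*1e3,R.from_quat(arm.state()["ee_rot"]).as_euler("xyz",degrees=True)[2],delta([*r[0]/1e3,-.022]))
E
```

```text
time_s: 13.03
ee_pos: [0.5518, -0.0654, 0.0953]
ee_rot: [0.996, 0.088, -0.003, -0.001]
contact_force: [-0.0, 0.0, 0.5]
grip_width: 0.406
[322.7 233.4] (array([530.4, -72.4]), [16.353181838989258, 92.48040771484375], np.float32(10.115265), 1957)
[322.7 233.4] (array([530.8, -72.1]), [15.859173774719238, 91.51934051513672], np.float32(10.786667), 1837)
[553.  -65.7  97. ] 10.101523174734623 [-22.6   2.5 119. ]
```

View pics/w7.png

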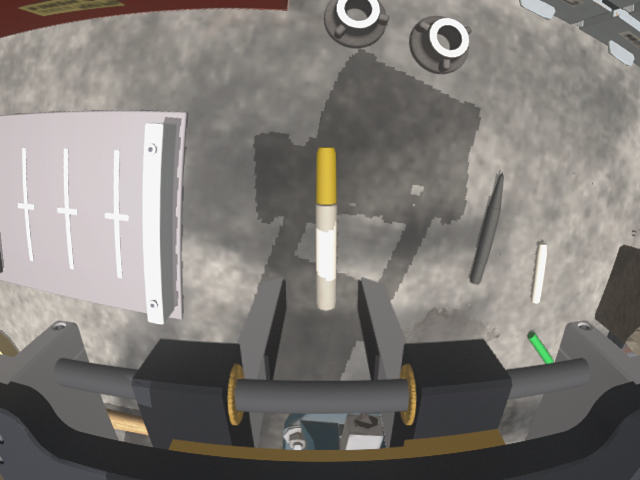

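The marker runs from (327,148) to (326,309), centred between the open fingers; the mask had split the cap off.

```bash
python3 - <<'E'
from h import *
np.set_printoptions(precision=1,suppress=True)
c=cams.capture("wrist")
Q=ray(c,"wrist",[(327,148),(326,309)],.010)[:,:2];e=Q[0]-Q[1];p=Q.mean(0)
print(p*1e3,np.linalg.norm(e)*1e3,np.degrees(np.arctan2(e[1],e[0])),delta([*p,-.022]))
E
```

```text
[555.  -69.2] 137.84647260682743 10.019588141814626 [  0.6   3.4 120.2]
```

```bash
python3 -m inch '[[[1,3,40],0],[[1,3,75],0],[[1,3,105],0],[[1,3,115],0],[[1,3,120],0],[[1,3,120],0],[[1,3,120],0],[[1,3,120],0]]' && python3 -m inch '[[[0,0,0],0],[[0,0,0],0],[[0,0,0],0],[[0,0,0],0],[[0,0,0],0],[[0,0,0],0],[[0,0,0],0],[[0,0,0],0]]' 8 25; python3 -c "
from h import *
s=arm.state();print(delta([.5293,.2403,.08]),R.from_quat(s['ee_rot']).as_euler('xyz',degrees=True)[2])"
```

```text
time_s: 13.8
ee_pos: [0.5578, -0.0705, -0.0189]
ee_rot: [0.996, 0.087, 0.002, 0.001]
contact_force: [0.8, -0.3, 0.7]
grip_width: 0.403
time_s: 14.47
ee_pos: [0.556, -0.0702, -0.0211]
ee_rot: [0.996, 0.087, 0.0, 0.0]
contact_force: [-0.2, 0.7, 3.7]
grip_width: 0.161
[  27.66709575 -310.41161786 -101.18330023] 9.988579887387676
```

```bash
python3 -m inch '[[[0,0,-40],0],[[0,0,-80],0],[[0,0,-100],0],[[0,0,-100],0],[[10,-100,-100],2],[[15,-200,-100],4],[[28,-310,-100],6.7],[[28,-310,-100],6.7],[[28,-310,-100],6.7],[[28,-310,-100],6.7],[[28,-310,-100],6.7],[[28,-310,-100],6.7],[[28,-310,-100],6.7],[[28,-310,-100],6.7],[[28,-310,-100],6.7],[[28,-310,-100],6.7]]'; python3 - <<'E'
from h import *
np.set_printoptions(precision=1,suppress=True)
s=arm.state();print(delta([.5303,.2403,-.017]),R.from_quat(s['ee_rot']).as_euler('xyz',degrees=True)[2])
c=cams.capture("wrist");cv2.imwrite("pics/w8.png",c["color"][:,:,::-1])
g=cv2.cvtColor(c["color"],cv2.COLOR_RGB2GRAY);d=g.astype(int)-cv2.medianBlur(g,25)
for P in((.5324,.1804,.0045),(.5356,.1203,.0045)):
    q=pix(c,"wrist",P)[0].astype(int);m=np.zeros(g.shape,bool);m[q[1]-85:q[1]+75,q[0]-17:q[0]+17]=1;m&=d>22
    print(q,blob(m,c,"wrist",.0045,q))
q=pix(c,"wrist",[.526,.3003,.019])[0].astype(int);print("chisel rows",q);
for y in(q[1]-50,q[1]-20,q[1]+20): print(g[y,q[0]-35:q[0]+35].tolist())
E
```

```text
time_s: 15.8
ee_pos: [0.5293, 0.2383, 0.0773]
ee_rot: [1.0, 0.028, -0.001, 0.001]
contact_force: [-0.6, -0.1, 0.6]
grip_width: 0.16
[ 1.3 -2.  94.3] 3.187863414110576
[395 240] (array([531.9, 181.1]), [26.040393829345703, 119.59542846679688], np.float32(13.143486), 1208)
[465 240] (array([535.3, 120.5]), [25.40114974975586, 119.6400146484375], np.float32(13.20739), 959)
chisel rows [239 245]
[180, 179, 180, 179, 179, 179, 179, 178, 178, 179, 178, 179, 179, 179, 179, 179, 179, 178, 180, 179, 151, 104, 120, 141, 144, 145, 147, 149, 118, 104, 103, 102, 102, 101, 103, 104, 105, 104, 102, 98, 88, 79, 71, 64, 61, 75, 117, 118, 117, 118, 117, 119, 118, 117, 117, 118, 116, 118, 116, 117, 117, 117, 117, 117, 117, 117, 118, 117, 118, 116]
[179, 178, 179, 178, 178, 178, 178, 178, 177, 178, 179, 178, 178, 178, 178, 177, 179, 178, 178, 179, 178, 155, 103, 122, 145, 148, 146, 146, 150, 151, 148, 105, 101, 103, 102, 103, 101, 100, 102, 103, 102, 94, 85, 74, 67, 65, 73, 98, 117, 117, 119, 118, 118, 117, 118, 116, 121, 120, 121, 120, 120, 121, 120, 121, 120, 121, 120, 120, 129, 174]
[177, 177, 178, 177, 178, 177, 178, 178, 178, 178, 178, 178, 178, 177, 179, 179, 178, 177, 178, 178, 179, 179, 178, 164, 97, 116, 142, 144, 145, 146, 148, 147, 145, 147, 149, 149, 149, 150, 150, 150, 151, 150, 143, 125, 107, 90, 77, 66, 77, 103, 132, 177, 179, 177, 178, 176, 176, 176, 177, 177, 178, 178, 177, 177, 178, 177, 177, 178, 176, 177]
```

```bash
python3 -m inch '[[[1,-2,35],0],[[1,-2,65],0],[[1,-2,85],0],[[1,-2,91],0],[[1,-2,94],0],[[1,-2,94],0],[[1,-2,94],0],[[1,-2,94],0],[[1,-2,94],0]]' && python3 -m inch '[[[0,0,0],0],[[0,0,0],0],[[0,0,0],0],[[0,0,0],0],[[0,0,0],0]]' 34 && python3 -m inch '[[[0,0,-40],0],[[0,0,-80],0],[[0,0,-110],0],[[0,0,-110],0],[[0,0,-110],0],[[0,0,-110],0]]'; python3 -c "
from h import *
s=arm.state();print(delta([.5837,-.2114,.097]),R.from_quat(s['ee_rot']).as_euler('xyz',degrees=True)[2])"
```

```text
time_s: 16.6
ee_pos: [0.5314, 0.2423, -0.0142]
ee_rot: [1.0, 0.029, 0.001, -0.0]
contact_force: [-0.7, 0.4, -0.1]
grip_width: 0.158
time_s: 17.02
ee_pos: [0.5303, 0.2421, -0.0157]
ee_rot: [1.0, 0.029, 0.0, 0.0]
contact_force: [0.2, -0.7, 0.1]
grip_width: 0.365
time_s: 17.52
ee_pos: [0.5298, 0.2419, 0.0935]
ee_rot: [1.0, 0.029, -0.001, 0.0]
contact_force: [0.2, 0.3, -0.3]
grip_width: 0.362
[ 27.79078512 455.65508364  -3.32747445] 3.294212261593371
```

```bash
python3 -m inch '[[[5,120,0],1],[[10,240,0],1.8],[[20,456,0],1.8],[[20,456,0],1.8],[[20,456,0],1.8],[[20,456,0],1.8],[[20,456,0],1.8],[[20,456,0],1.8],[[20,456,0],1.8],[[20,456,0],1.8],[[20,456,0],1.8],[[20,456,0],1.8],[[20,456,0],1.8],[[20,456,0],1.8],[[20,456,0],1.8],[[20,456,0],1.8]]' 30; python3 - <<'E'
from h import *
np.set_printoptions(precision=1,suppress=True)
c=cams.capture("wrist");cv2.imwrite("pics/w9.png",c["color"][:,:,::-1]);g=cv2.cvtColor(c["color"],cv2.COLOR_RGB2GRAY)
print(np.array(arm.state()["ee_pos"])*1e3,delta([.5755,-.2116,-.023]))
q=pix(c,"wrist",[.5837,-.2114,.006])[0].astype(int);print(q)
for y in range(q[1]-70,q[1]+60,10): print(y,g[y,q[0]-16:q[0]+16].tolist())
E
```

```text
time_s: 18.85
ee_pos: [0.5762, -0.2103, 0.0937]
ee_rot: [1.0, 0.014, -0.0, -0.0]
contact_force: [0.5, -0.1, -0.0]
grip_width: 0.32
[ 576.4 -210.3   94.1] [ -0.9   1.3 117.1]
[323 225]
155 [124, 125, 127, 127, 129, 130, 129, 129, 130, 129, 128, 126, 125, 125, 123, 121, 119, 116, 115, 112, 112, 113, 113, 114, 115, 113, 113, 114, 112, 112, 109, 107]
165 [116, 119, 120, 120, 122, 119, 118, 114, 115, 115, 116, 109, 101, 116, 124, 121, 119, 115, 112, 110, 109, 111, 112, 112, 115, 117, 118, 120, 123, 124, 120, 116]
175 [120, 119, 116, 114, 116, 116, 118, 118, 98, 72, 69, 76, 77, 75, 66, 68, 121, 123, 122, 124, 123, 124, 123, 125, 124, 124, 123, 122, 122, 120, 118, 114]
185 [118, 118, 118, 119, 121, 123, 123, 95, 65, 68, 74, 80, 81, 79, 72, 62, 64, 119, 127, 123, 120, 116, 113, 110, 107, 106, 107, 105, 105, 104, 102, 103]
195 [114, 115, 117, 119, 118, 118, 84, 61, 65, 73, 78, 80, 81, 79, 75, 70, 63, 59, 98, 110, 109, 112, 112, 113, 109, 109, 106, 102, 99, 97, 98, 97]
205 [106, 107, 108, 110, 93, 62, 59, 65, 70, 72, 77, 77, 78, 78, 77, 74, 68, 64, 57, 70, 91, 101, 103, 103, 100, 97, 96, 94, 9
[... 392 characters left out ...]
91, 80, 71, 96, 124, 134, 136, 139, 139, 140, 141, 142, 145, 146, 147, 148]
245 [116, 117, 118, 122, 124, 80, 75, 90, 101, 106, 112, 112, 113, 111, 109, 102, 93, 79, 71, 103, 131, 143, 144, 146, 147, 149, 150, 149, 150, 146, 147, 144]
255 [148, 147, 149, 150, 146, 90, 72, 88, 99, 108, 112, 113, 116, 114, 110, 102, 92, 79, 73, 107, 136, 148, 146, 146, 144, 143, 143, 143, 142, 141, 142, 142]
265 [97, 97, 97, 97, 97, 77, 70, 82, 94, 104, 108, 110, 111, 109, 105, 97, 86, 73, 80, 133, 149, 149, 150, 149, 151, 151, 153, 156, 158, 161, 162, 161]
275 [106, 103, 103, 104, 104, 89, 67, 61, 69, 81, 100, 112, 114, 113, 107, 101, 87, 74, 78, 99, 107, 107, 109, 111, 118, 132, 133, 130, 133, 158, 164, 165]
```

```bash
python3 - <<'E'
from h import *
np.set_printoptions(precision=1,suppress=True)
im=cv2.imread("pics/w9.png",0);print(im[158:180:2,316:323].tolist(),im[268:320:2,319].tolist())
c=cams.capture("wrist")
for y in(164,168,280,284,288): print(y,ray(c,"wrist",(319,y),.006)[0,:2]*1e3)
print(np.array(arm.state()["ee_pos"])*1e3)
E
```

```text
[[118, 119, 121, 121, 121, 119, 118], [113, 113, 117, 118, 120, 121, 118], [114, 115, 116, 121, 121, 121, 120], [111, 116, 117, 116, 121, 124, 121], [114, 108, 84, 68, 92, 123, 122], [105, 83, 61, 60, 65, 91, 120], [91, 67, 74, 77, 73, 69, 102], [81, 67, 76, 79, 73, 67, 84], [79, 69, 76, 78, 75, 69, 78], [68, 69, 78, 77, 73, 65, 66], [70, 72, 77, 80, 76, 67, 64]] [113, 115, 114, 115, 95, 77, 81, 79, 78, 75, 115, 118, 115, 115, 111, 112, 112, 111, 110, 101, 94, 93, 94, 88, 84, 83]
164 [ 634.  -206.6]
168 [ 630.9 -206.7]
280 [ 536.3 -209.3]
284 [ 532.6 -209.4]
288 [ 528.8 -209.5]
[ 576.5 -210.6   94.3]
```

Punch tip at row 165 and tail at row 287 give a centre of (581.5,−208). The TCP is 5 mm towards the tail, which is fine.

```bash
python3 -m inch '[[[0,-2,40],0],[[0,-2,75],0],[[0,-2,100],0],[[0,-2,112],0],[[0,-2,117],0],[[0,-2,117],0],[[0,-2,117],0],[[0,-2,117],0]]' && python3 -m inch '[[[0,0,0],0],[[0,0,0],0],[[0,0,0],0],[[0,0,0],0],[[0,0,0],0],[[0,0,0],0],[[0,0,0],0],[[0,0,0],0]]' 4 25; python3 -c "
from h import *
s=arm.state();print(delta([.5272,.1806,.08]),R.from_quat(s['ee_rot']).as_euler('xyz',degrees=True)[2])"
```

```text
time_s: 19.62
ee_pos: [0.578, -0.2105, -0.0208]
ee_rot: [1.0, 0.013, 0.002, 0.001]
contact_force: [-0.9, 0.5, 0.6]
grip_width: 0.32
time_s: 20.28
ee_pos: [0.5767, -0.21, -0.0221]
ee_rot: [1.0, 0.013, 0.0, 0.0]
contact_force: [0.3, 1.4, 4.1]
grip_width: 0.111
[ -39.26554993 -391.76440829 -102.23363687] 1.4916995497294725
```

```bash
python3 -m inch '[[[0,0,-40],0],[[0,0,-80],0],[[0,0,-102],0],[[0,0,-102],0],[[-15,-130,-102],-1],[[-25,-260,-102],-1.8],[[-39,-392,-102],-1.8],[[-39,-392,-102],-1.8],[[-39,-392,-102],-1.8],[[-39,-392,-102],-1.8],[[-39,-392,-102],-1.8],[[-39,-392,-102],-1.8],[[-39,-392,-102],-1.8],[[-39,-392,-102],-1.8],[[-39,-392,-102],-1.8],[[-39,-392,-102],-1.8],[[-39,-392,-102],-1.8],[[-39,-392,-102],-1.8],[[-39,-392,-102],-1.8],[[-39,-392,-102],-1.8]]';python3 -m inch '[[[0,0,0],0],[[0,0,0],0],[[0,0,0],0]]'; python3 -c "
from h import *
s=arm.state();print(delta([.5272,.1806,-.0175]),R.from_quat(s['ee_rot']).as_euler('xyz',degrees=True)[2])"
```

```text
time_s: 21.95
ee_pos: [0.5275, 0.1795, 0.0791]
ee_rot: [1.0, 0.028, -0.0, 0.0]
contact_force: [1.0, -0.0, -0.8]
grip_width: 0.107
time_s: 22.2
ee_pos: [0.5273, 0.1804, 0.0793]
ee_rot: [1.0, 0.028, 0.0, 0.0]
contact_force: [-0.3, 0.2, -1.1]
grip_width: 0.109
[-0.12758407 -0.16329444 96.83628514] 3.253803401659847
```

```bash
python3 -m inch '[[[0,0,35],0],[[0,0,65],0],[[0,0,85],0],[[0,0,93],0],[[0,0,97],0],[[0,0,97],0],[[0,0,97],0],[[0,0,97],0],[[0,0,97],0]]' && python3 -m inch '[[[0,0,0],0],[[0,0,0],0],[[0,0,0],0],[[0,0,0],0],[[0,0,0],0]]' 30 && python3 -m inch '[[[0,0,-40],0],[[0,0,-80],0],[[0,0,-110],0],[[0,0,-110],0],[[0,0,-110],0],[[0,0,-110],0]]'; python3 -c "
from h import *
s=arm.state();print(delta([.5511,-.280,.097]),R.from_quat(s['ee_rot']).as_euler('xyz',degrees=True)[2])"
```

```text
time_s: 22.95
ee_pos: [0.5283, 0.181, -0.0166]
ee_rot: [1.0, 0.029, 0.001, -0.0]
contact_force: [-0.7, -0.0, 0.1]
grip_width: 0.106
time_s: 23.37
ee_pos: [0.5273, 0.1808, -0.0176]
ee_rot: [1.0, 0.029, 0.0, 0.0]
contact_force: [0.3, 0.1, -0.6]
grip_width: 0.316
time_s: 23.87
ee_pos: [0.5267, 0.1807, 0.0916]
ee_rot: [1.0, 0.029, -0.0, 0.0]
contact_force: [-0.0, 1.4, -1.0]
grip_width: 0.32
[ -2.03944372 461.31420039  -5.29778951] 3.2874422445568428
```

```bash
python3 -m inch '[[[0,120,0],-3],[[-2,240,0],-6],[[-2,461,0],-11.2],[[-2,461,0],-11.2],[[-2,461,0],-11.2],[[-2,461,0],-11.2],[[-2,461,0],-11.2],[[-2,461,0],-11.2],[[-2,461,0],-11.2],[[-2,461,0],-11.2],[[-2,461,0],-11.2],[[-2,461,0],-11.2],[[-2,461,0],-11.2],[[-2,461,0],-11.2],[[-2,461,0],-11.2],[[-2,461,0],-11.2],[[-2,461,0],-11.2]]' 26; python3 - <<'E'
from h import *
np.set_printoptions(precision=1,suppress=True)
c=cams.capture("wrist"); im=c["color"];cv2.imwrite("pics/w10.png",im[:,:,::-1]); hsv=cv2.cvtColor(im,cv2.COLOR_RGB2HSV).astype(int); H,S,V=[hsv[...,i] for i in range(3)]
P=np.array(arm.state()["ee_pos"]);q=pix(c,"wrist",[P[0],P[1],.006])[0]
box=np.zeros(H.shape,bool);x,y=q.astype(int);box[y-70:y+60,x-25:x+25]=1
r=blob((V>165)&(S<60)&box,c,"wrist",.007,q);print(q,r)
print(P*1e3,R.from_quat(arm.state()["ee_rot"]).as_euler("xyz",degrees=True)[2],delta([*r[0]/1e3,-.0245]))
E
```

```text
time_s: 25.28
ee_pos: [0.5518, -0.2779, 0.0923]
ee_rot: [0.992, 0.127, -0.0, -0.0]
contact_force: [0.3, -0.5, -0.2]
grip_width: 0.272
[322.1 235.5] (array([ 548.8, -277.7]), [48.145477294921875, 50.71116638183594], np.float32(-32.596466), 2312)
[ 551.9 -278.2   92.5] 14.600683138242273 [ -2.9  -1.2 117. ]
```

View pics/w10.png

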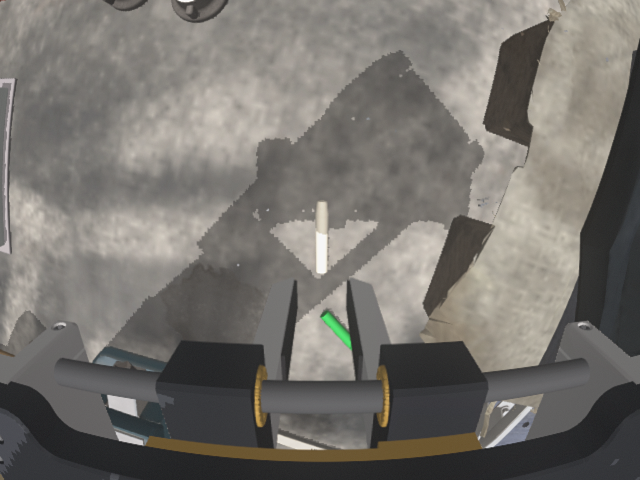

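The chalk lies between the fingers, (322,202)–(322,275). The green one stays clear at (337,330). The stone block's edge is about 95 mm to the right and roughly 70 mm high, below the gripper's body. Going down.

```bash
python3 -m inch '[[[-2,0,40],0],[[-2,0,75],0],[[-2,0,100],0],[[-2,0,110],0],[[-2,0,114],0],[[-2,0,116],0],[[-2,0,116],0],[[-2,0,116],0],[[-2,0,116],0]]' && python3 -m inch '[[[0,0,0],0],[[0,0,0],0],[[0,0,0],0],[[0,0,0],0],[[0,0,0],0],[[0,0,0],0],[[0,0,0],0],[[0,0,0],0]]' 3 15; python3 -c "
from h import *
s=arm.state();print(delta([.5356,.1205,.08]),R.from_quat(s['ee_rot']).as_euler('xyz',degrees=True)[2])"
```

```text
time_s: 26.08
ee_pos: [0.5512, -0.2809, -0.0214]
ee_rot: [0.992, 0.126, 0.002, 0.001]
contact_force: [-0.7, -0.5, -1.0]
grip_width: 0.276
time_s: 26.75
ee_pos: [0.5499, -0.2803, -0.0232]
ee_rot: [0.992, 0.126, 0.0, 0.0]
contact_force: [-0.2, 0.4, 4.4]
grip_width: 0.091
[  86.42926061 -391.53235526 -103.37358971] 14.489469243723324
```

```bash
python3 -m inch '[[[0,0,-40],0],[[0,0,-80],0],[[0,0,-103],0],[[0,0,-103],0],[[30,-130,-103],4],[[60,-260,-103],8],[[86,-391,-103],11.2],[[86,-391,-103],11.2],[[86,-391,-103],11.2],[[86,-391,-103],11.2],[[86,-391,-103],11.2],[[86,-391,-103],11.2],[[86,-391,-103],11.2],[[86,-391,-103],11.2],[[86,-391,-103],11.2],[[86,-391,-103],11.2],[[86,-391,-103],11.2],[[86,-391,-103],11.2],[[86,-391,-103],11.2],[[86,-391,-103],11.2]]';python3 -m inch '[[[0,0,0],0],[[0,0,0],0],[[0,0,0],0]]'; python3 -c "
from h import *
s=arm.state();print(delta([.5358,.1205,-.0188]),R.from_quat(s['ee_rot']).as_euler('xyz',degrees=True)[2])"
```

```text
time_s: 28.42
ee_pos: [0.5353, 0.1187, 0.0791]
ee_rot: [1.0, 0.028, -0.0, 0.0]
contact_force: [0.5, 0.4, -0.6]
grip_width: 0.094
time_s: 28.67
ee_pos: [0.5353, 0.1196, 0.0793]
ee_rot: [1.0, 0.028, 0.0, 0.0]
contact_force: [-0.7, 0.1, -0.0]
grip_width: 0.095
[ 0.57953403 -0.87123715 98.13453255] 3.2473296300193977
```

```bash
python3 -m inch '[[[0.5,-0.7,35],0],[[0.5,-0.7,65],0],[[0.5,-0.7,85],0],[[0.5,-0.7,94],0],[[0.5,-0.7,98],0],[[0.5,-0.7,98],0],[[0.5,-0.7,98],0],[[0.5,-0.7,98],0],[[0.5,-0.7,98],0]]' && python3 -m inch '[[[0,0,0],0],[[0,0,0],0],[[0,0,0],0],[[0,0,0],0],[[0,0,0],0]]' 22 && python3 -m inch '[[[0,0,-40],0],[[0,0,-80],0],[[0,0,-120],0],[[0,0,-150],0],[[-60,-95,-190],0],[[-60,-95,-190],0],[[-60,-95,-190],0],[[-60,-95,-190],0],[[-60,-95,-190],0],[[-60,-95,-190],0],[[-60,-95,-190],0]]'; python3 look.py w11
```

```text
time_s: 29.42
ee_pos: [0.5366, 0.1209, -0.0177]
ee_rot: [1.0, 0.029, 0.001, -0.0]
contact_force: [0.6, -0.2, 0.4]
grip_width: 0.092
time_s: 29.83
ee_pos: [0.5356, 0.1208, -0.0187]
ee_rot: [1.0, 0.029, 0.0, 0.0]
contact_force: [-0.6, 0.3, -0.2]
grip_width: 0.234
time_s: 30.75
ee_pos: [0.4703, 0.2112, 0.1702]
ee_rot: [1.0, 0.028, -0.001, 0.001]
contact_force: [0.1, 0.1, 0.8]
grip_width: 0.232
[0.47041599 0.21100372 0.17007538] [0.99844619 0.05569355] [[321.6016779  215.15301596]]
```

View pics/w11.png

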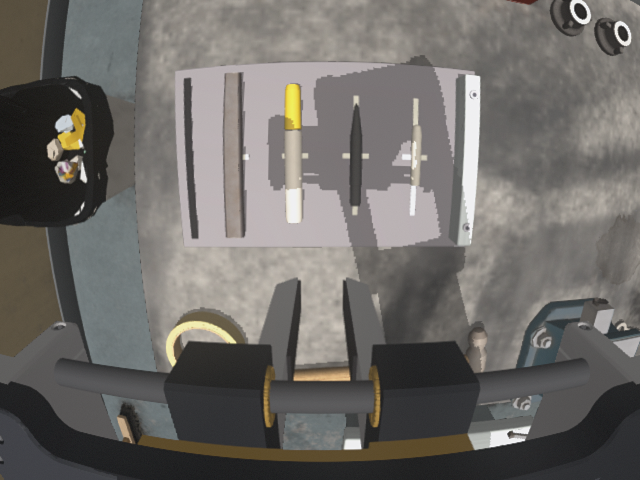

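All four lie on their marks in the right order. From the strip towards the stop: chisel (234,155), marker (293,153), punch (356,158), chalk (415,157). Now the numbers.

```bash
python3 - <<'E'
from h import *
np.set_printoptions(precision=1,suppress=True)
c=cams.capture("wrist")
M=dict(chisel=(526,300.6),marker=(529.1,240.5),punch=(532.2,180.6),chalk=(535.5,120.4))
u=np.array([np.cos(np.radians(3.3)),np.sin(np.radians(3.3))]);v=np.array([-u[1],u[0]])
for n,a,b,z in(("chisel",(233.5,73),(234,237),.019),("marker",(292.5,83),(294,222.5),.013),("punch",(356.5,104),(354.5,208),.010)):
    Q=ray(c,"wrist",[a,b],z)[:,:2]*1e3;e=Q[0]-Q[1];d=Q.mean(0)-M[n]
    print(n,Q.mean(0),np.linalg.norm(e),np.degrees(np.arctan2(e[1],e[0])),"along/across",d@u,d@v)
T=ray(c,"wrist",[(246,157),(293,156),(356,156),(415,157)],.0045)[:,:2]*1e3;print("ticks",T)
g=cv2.cvtColor(c["color"],cv2.COLOR_RGB2GRAY)
for y in range(92,222,5): print(y,g[y,404:428].tolist())
E
```

```text
chisel [526.8 300.7] 163.20634536640088 1.5617214610637213 along/across 0.8246139457275738 0.08771113760128428
marker [531.  242.1] 138.10792909857065 3.283218446300298 along/across 1.9784582029682738 1.5065154718539786
punch [531.4 180.9] 103.48886358712569 2.872571319874396 along/across -0.772026558752482 0.37171049066719264
ticks [[525.2 290. ]
 [528.  242.5]
 [531.6 180.1]
 [535.5 120. ]]
92 [118, 117, 118, 118, 118, 119, 118, 118, 118, 118, 118, 118, 118, 118, 118, 119, 117, 116, 119, 119, 118, 118, 117, 118]
97 [119, 119, 118, 117, 118, 118, 118, 117, 120, 124, 125, 121, 120, 119, 118, 117, 118, 117, 118, 117, 118, 118, 118, 117]
102 [118, 117, 116, 118, 117, 117, 117, 116, 124, 168, 206, 208, 207, 195, 150, 118, 117, 118, 119, 119, 118, 118, 118, 118]
107 [117, 117, 118, 117, 118, 117, 117, 116, 124, 190, 206, 205, 207, 204, 135, 116, 117, 119, 119, 118, 119, 118, 118, 117]
112 [118, 117, 118, 117, 117, 117, 117, 116, 129, 178, 205, 208, 207, 194, 150, 120, 117, 118, 118, 119, 118, 119, 118, 120]
117 [117, 118, 119, 119, 118, 117, 118, 118, 139, 192, 211, 211, 211, 195, 137, 1
[... 1843 characters left out ...]
 240, 239, 224, 183, 179, 179, 180, 181, 181, 174, 152, 149, 149, 148, 146]
197 [180, 180, 181, 179, 179, 174, 210, 241, 241, 241, 238, 217, 182, 179, 180, 180, 181, 181, 179, 181, 180, 181, 181, 180]
202 [180, 180, 180, 180, 179, 186, 218, 241, 241, 241, 239, 204, 180, 180, 180, 181, 180, 180, 180, 180, 181, 180, 180, 181]
207 [180, 180, 180, 180, 180, 200, 235, 241, 240, 241, 234, 186, 179, 180, 179, 180, 180, 179, 180, 181, 180, 181, 179, 180]
212 [181, 181, 181, 179, 177, 197, 242, 241, 241, 240, 202, 180, 179, 179, 180, 180, 180, 180, 180, 181, 180, 180, 180, 181]
217 [181, 181, 180, 181, 180, 180, 180, 180, 179, 180, 179, 179, 179, 181, 180, 180, 180, 181, 181, 181, 180, 181, 180, 180]
```

Every tool is within about 2 mm and 2° of its mark. The chalk spans rows 125–184 against its tick at 157, within about 2 mm. The gripper is clear, so I'm handing in.

```bash
python3 -c "
from plant import arm
s=arm.state();print(s['time_s'],s['ee_pos'],s['contact_force']);print(arm.sign_off())"
```

```text
30.85 [0.47044283 0.21100621 0.17008472] [ 0.01288063  0.12609124 -0.02031487]
the job is handed in; nothing more can be done
None
```

The chalk, centre punch, paint marker and cold chisel now lie on the four marks in that order, with the chalk beside the raised end stop. I handed the job in at 30.9 s. The green stick was left alone.

**Final check:** The last wrist picture shows all four flat along their marks and the gripper clear above them.

| Tool | Offset along the mark | Offset across the mark | Angle against the mark (about 3.3°) |
|---|---|---|---|
| Chisel | 0.8 mm | 0.1 mm | 1.7° off |
| Marker | 2.0 mm | 1.5 mm | aligned |
| Punch | 0.8 mm | 0.4 mm | 0.4° off |
| Chalk | about 2 mm | not measured | not measured |

- **Chalk:** white on white was hard to separate, so I judged its offset only from its ends against the tick.
- **Chisel:** the arm readings at release, and how much of the tick shows, suggest it sits about 1.5 mm across the mark rather than 0.1 mm.

**What went wrong:** The first tries at grasping the chisel closed on nothing. One was lifted before the fingers had shut. In the next, the fingers closed above the chisel, because the fingertips end about 27 mm behind the reported TCP. Once I allowed for that, every grasp held. I viewed 16 pictures, the limit.

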